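# Press a stuck plug out of a sleeve with a spring drift

### The arm

A 6-joint arm with a two-finger parallel gripper is mounted at the origin on the work surface. World frame = base frame: x ahead of the robot, y to its left, z up, the work surface at z = 0. Lengths are in mm, angles in rad, forces in N, time in s.
With the tool pointing down it reaches from about 300 to 850 mm from the base axis. Payload 5.4 kg.
Tool frame: the origin (TCP) lies on the mounting face of the last link; the fingertips stand 173 mm ahead of it and the grasp point (between the pads) lies 155 mm ahead of it; z points along the fingers, y is the direction in which the jaws open and shut (so a half turn about z gives the same grasp; the last joint's range is limited). The gripper opens to 85 mm and grips with 20 to 120 N. Pads are 22 mm wide; open, the fingers measure 114 mm over their backs; the gripper's body (76 mm by 85 mm) begins 54 mm behind the grasp point. The pads swing forward as they close: fully open they stand 13 mm farther back than shut.
Start: joints at [-1.406, 0.158, 1.597, -0, 1.386, -0.21], TCP at [210.476, -535.077, 404.699] pointing down, gripper open.
Joint ranges: [-2.91, 2.91], [-0.94, 2.29], [0.18, 2.7], [-1.29, 4.43], [0.17, 2.64], [-3, 3]. Speed limits (rad/s): [2.57, 2.57, 3.14, 3.14, 3.14, 3.14].

### API

Orientations are given as a rotation vector (axis times angle).
In Python, from station import telemetry, viewer, robot, spotter gives the robot as it stands.
- The arm moves only by the shell command python3 -m inch 'ROWS' [FORCE]. ROWS is JSON, a list that holds one entry, the list of rows, each a list of 7 numbers: the shift along the tool's x, y, z in m, then the turn, a rotation vector about the tool's x, y, z in units of 6 degrees (1.0 is 6 degrees), then the opening, from 0 (shut) to 1 (fully open). In form: [[[x, y, z, rx, ry, rz, jaw], ...]]. A call has 1 to 10 rows; each row is the pose to reach, as a shift and turn from the pose commanded when the call began, along the tool's axes at that moment; what a row does not reach only later rows make up. A row lasts 1/10 s, in which the tool goes at most 50 mm and 8.59 degrees, less where a joint would pass 70% of its speed; a pose out of reach is approached as far as the arm can. A call with a gripper value outside its range is refused whole. The fingers move at their own pace and stop on an object; FORCE is the grip in N (left out, the last holds). Time passes only in rows, so rows that repeat a pose let the fingers close. It gives the time, the measured TCP pose, the force and the opening at its end, in the units of the state.
- telemetry.get_obs(): the state, without advancing time (a new reading comes with each control period).
- viewer.snapshot(name): name is "scene" or "top" or "wrist"; returns a dict with "image" (420x560x3 uint8, red, green, blue), "fx", "fy", "cx", "cy" (pixels), "xyz" and "attitude" of the camera in the world; the wrist camera has in their place "mount" (4x4, takes a point from camera to tool coordinates, whose origin is the TCP and whose axes are the flange's). Camera axes: x right, y down, z forward; pixel columns grow to the right and rows downward; lengths in mm; the calibration is good to about 2 mm. A picture is of the moment at which its call begins: read the wrist's pose just before it. There is no depth.
- robot.sign_off(): hands the job in, once; it reports no verdict.
Trained networks look in a picture, given as the dict that the camera call returned (one of the last four; its "shot" number tells which), for a name from the list of things; names that differ only in an ending like _2 or _b are one class to them, and where a whole thing is asked for, a point or a joint stands for the part that bears it (a point fixed in the world has none). Each returns a list of dicts, best first, with "conf" (0 to 1); they miss things now and then, are a little off and sometimes report something else, mostly with a low value. They report only what shows in the picture. A call takes as long as a camera call. They do not tell look-alikes from the thing itself.
- spotter.spot_in(thing, picture): "location" ([x, y, z] in mm, in the coordinates of the camera as it stood for that picture, good to about 4 mm: the middle of the surface that is visible of it).
- spotter.regions_of(thing, picture): "region" (420x560 bool, what is visible of it).
The state is a dict: "time_s": time; "q": joint angles; "qd": joint speeds; "effort": joint torques, N m; "tool_pos": TCP position; "tool_rot": TCP orientation; "force": force on the tool from outside, world axes, zero at the start; "moment": the same for the moment, N m; "gripper_width": opening from 0.0 (shut) to 1.0 (fully open).
Only numpy, scipy, OpenCV 4.12 (cv2) and the standard library are available. Lean on these libraries where they do the work, as an engineer would, in place of code of your own. Each camera call takes 0.05 s, during which the arm holds its last target. There are 200 camera calls.

### The job

Take the orange-handled drift out of its wooden holder and use it to drive the stuck yellow plug down and right out of the aluminium sleeve on the black stand, so that the steel shank comes through the bottom of the sleeve and the plug drops into the clear box beneath. Feel for the bore and press gently: the drift's spring must never be squeezed near its stop. Then put the drift back upright and fully home in its holder and let go of it, leaving the flask, the cap and the parts box undisturbed.

Things in the scene. Friction and masses are not known exactly. Their poses are not given: they have to be found in the camera images.
- stand: Black stand fixed to the table: 130 x 130 mm base and deck on four posts, deck top 105 mm up, turned up to 35 degrees either way; origin at the centre of its underside. An aluminium sleeve (flange 80 mm in diameter, 8 mm above the deck) is clamped in the deck, a little off the stand's centre.
- stand_axis (a point): Point on the stand's upright centre axis, level with the flange's flat top (113 mm up). The sleeve's upright bore, 17 mm in diameter, 38 mm long, square-edged, has its centre 8.5 mm sideways from this axis, in a direction that differs each time and is not measured: see it from above, or touch lightly round that 8.5 mm circle. Elsewhere the tip meets solid flange.
- sleeve_bottom (a point): Point on the stand's centre axis level with the sleeve's lower end (75 mm up). A yellow plug (16 mm in diameter, 24 mm long, 40 g) is stuck in the bore, its top 4 to 9 mm below the flange face. Rubber pads 12 to 22 mm above the bore's lower end hold it by friction: it takes about 6 to 16 N to move, and drops once its top is below them.
- catch_box: Clear open box, 96 x 96 x 36 mm, fixed on the stand's base centrally under the sleeve; origin at the centre of its underside, 8 mm above the work surface. A plug driven out falls into it.
- drift_grip (a point): Middle of the drift's round orange handle (22 mm in diameter, 64 mm long), 122 mm up at the start; z points up, from tip to handle. A steel collar (26 mm in diameter) has its underside 38 mm below this point and rests on the holder; the steel shank, 11 mm in diameter, ends in the tip 112 mm below this point. Weight 150 g.
- drift_tip (a point): Centre of the flat end of the drift's steel shank (edge chamfered 1.5 mm).
- drift_spring (a joint): How far the shank is pushed up into the handle against its spring, m: 0 when free, stop at 0.016. The force on the tip is about 2 N plus 1.8 N per mm. It must stay under 0.012 (about 23 N).
- holder_mouth (a point): Centre of the round hole in the top face of the dark wooden holder, fixed to the table: 64 x 64 mm, 84 mm high, upright through-hole 15 mm in diameter with a 2 mm chamfer.
- flask_mid (a point): Steel flask standing upright, 68 mm in diameter, 210 mm high, loose; point at half its height. To be left alone.
- cap_mid (a point): The flask's small cap, 34 mm in diameter and 28 mm high, loose on the table; point at half its height. To be left alone.
- parts_box_mid (a point): Clear open parts box, 150 x 110 x 55 mm, loose on the table; point at half its height. To be left alone.
Mind the look-alikes: they are no part of the job. What is meant by the part that bears drift_grip is not blue, pink or purple, and is the smaller of those in its own colour.

How it is judged:
By the outcome, as a careful person would: the job done as asked, in the order asked, and still so for the second after the job is handed in, with the robot touching nothing.
It also fails if it takes over 72 s, if anything falls off the work surface, if the arm or the gripper's body presses on something with over 40 N, if the wrist force passes 120 N, or if a joint passes its speed limit or range.

## Working session

There is one attempt and no reset: what is moved stays moved. The work goes in short steps, Python scripts to look and compute and a shell command to move; the robot and the scene stay as the last step left them, time stands still between calls to the robot, and variables do not carry over. Pictures are saved under pics/ and viewed, about 8 in all and at most 12, crops included, and the job is handed in when it is done.

```bash
mkdir -p pics; ls; cat > h.py <<'E'
import numpy as np, cv2
from scipy.spatial.transform import Rotation as R
from station import telemetry, viewer, robot, spotter
def att(a):
    a=np.array(a,float)
    if a.shape==(3,3): return a
    return R.from_rotvec(a).as_matrix() if a.size==3 else R.from_quat(a).as_matrix()
def cam(name):
    o=telemetry.get_obs(); p=viewer.snapshot(name)
    if 'mount' in p:
        M=np.array(p['mount'],float); Rt=R.from_rotvec(o['tool_rot']).as_matrix()
        p['R']=Rt@M[:3,:3]; p['t']=Rt@M[:3,3]+np.array(o['tool_pos'])
    else: p['R']=att(p['attitude']); p['t']=np.array(p['xyz'],float)
    return p
def W(p,x): return p['R']@np.array(x)+p['t']
def ray(p,u,v,z):
    d=p['R']@np.array([(u-p['cx'])/p['fx'],(v-p['cy'])/p['fy'],1]); return p['t']+d*(z-p['t'][2])/d[2]
def pix(p,w):
    c=p['R'].T@(np.array(w,float)-p['t']); return np.array([p['fx']*c[0]/c[2]+p['cx'],p['fy']*c[1]/c[2]+p['cy']])
def save(p,n,crop=None,s=1):
    im=p['image'][...,::-1]
    if crop: a,b,c,d=crop; im=im[b:d,a:c]
    cv2.imwrite('pics/'+n,cv2.resize(im,None,fx=s,fy=s,interpolation=cv2.INTER_CUBIC))
def toolshift(w):  # world vector (mm) -> tool axes m
    o=telemetry.get_obs(); return R.from_rotvec(o['tool_rot']).inv().apply(np.array(w,float))/1000
E
python3 - <<'E'
from h import *
ps={}
for n in ('top','scene'):
    p=cam(n); save(p,n+'0.png'); print(n,p['t'].round(),p['attitude'],p['fx'])
    for th in ['stand','stand_axis','catch_box','drift_grip','drift_tip','holder_mouth','flask_mid','cap_mid','parts_box_mid']:
        for d in spotter.spot_in(th,p)[:4]:
            w=W(p,d['location']); print(th,round(d['conf'],2),w.round(1),pix(p,w).round())
print(telemetry.get_obs())
E
```

```text
pics
top [ 404.   12. 1268.] [-2.16872653  2.15167801 -0.12222708] 503.51051951132393
stand 0.58 [526.5 180.1 103.2] [207. 222.]
stand_axis 0.88 [530.5 180.6 103.7] [207. 220.]
drift_grip 0.75 [ 667.6 -104.2  131.1] [330. 160.]
drift_grip 0.71 [ 560.8 -122.8  151.9] [340. 205.]
drift_grip 0.7 [ 611.4 -206.6  128.3] [375. 185.]
drift_grip 0.61 [ 546.8 -220.2  174.3] [386. 210.]
holder_mouth 0.79 [ 559.4 -115.4   81. ] [333. 210.]
flask_mid 0.56 [532.6 382.8 156.9] [113. 216.]
cap_mid 0.49 [406.7 -42.2  28.8] [301. 274.]
cap_mid 0.34 [ 557.8 -114.6   80.1] [333. 211.]
parts_box_mid 0.73 [526.7 181.8 102.2] [207. 222.]
parts_box_mid 0.61 [ 638.7 -420.9    0.7] [449. 184.]
parts_box_mid 0.42 [535.  382.9 160.2] [112. 214.]
scene [1208.  358.  691.] [-1.28334238 -2.12588805  1.04422853] 415.6987651726022
stand 0.72 [574.5 187.7  64.7] [353. 252.]
stand_axis 0.73 [570.4 190.7  70.7] [356. 249.]
catch_box 0.93 [560.8 172.9  21. ] [347. 260.]
drift_grip 0.91 [ 558.5 -216.8  137.7] [200. 172.]
drift_grip 0.88 [ 477.4 -112.   142.9] [255. 165.]
drift_grip 0.81 [ 620.9 -213.1  100.8] [188. 199.
[... 377 characters left out ...]
428.9   26.8] [122. 202.]
{'time_s': 1.0, 'q': array([-1.40612532e+00,  1.58394693e-01,  1.59700266e+00, -1.10948940e-05,
        1.38621083e+00, -2.10117072e-01]), 'qd': array([ 1.77573182e-03,  5.94405393e-04, -7.25068481e-04, -6.03318569e-05,
       -2.32857655e-04,  4.34798637e-04]), 'effort': array([-7.56769296e-04, -3.96024728e+01, -3.31700563e+01, -3.79570856e-04,
        6.28468388e-04,  6.86614840e-06]), 'tool_pos': array([ 210.46010146, -535.08013078,  404.70079375]), 'tool_rot': array([-3.08657688e+00, -5.85276381e-01,  1.65728725e-05]), 'force': array([0.03044958, 0.27843846, 0.64761573]), 'moment': array([0.01523747, 0.05463689, 0.04744089]), 'gripper_width': 1.0012253503727413}
```

```bash
python3 -c "
import cv2,numpy as np
a=cv2.imread('pics/top0.png');b=cv2.imread('pics/scene0.png')
a=a[120:320,60:480];b=b[120:300,90:510]
a=cv2.resize(a,(800,381));b=cv2.resize(b,(800,343))
cv2.imwrite('pics/both.png',np.vstack([a,b])[:600*2])
im=np.vstack([a,b]);cv2.imwrite('pics/both.png',cv2.resize(im,(662,600)))
im=cv2.imread('pics/scene0.png')[120:270,150:340]
cv2.imwrite('pics/dr.png',cv2.resize(im,None,fx=3.9,fy=3.9,interpolation=cv2.INTER_CUBIC))
"
```

```text
(no output)
```

View pics/both.png

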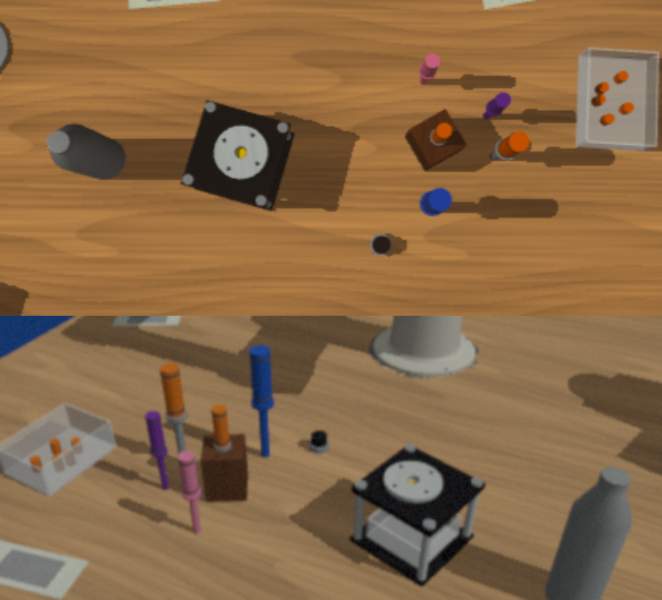

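View pics/dr.png

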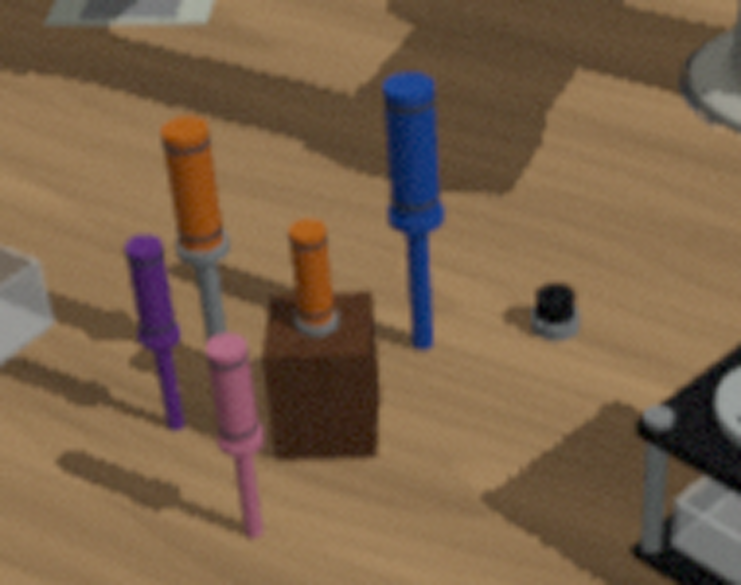

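Candidates in the top image: the orange one in the holder (340,205), the larger orange (386,210), pink (330,160), purple (375,185) and blue (~337,247). By the description it's the smaller orange one, standing in the wooden holder, and the crop confirms that. Next I'll work out the approach.

```bash
python3 - <<'E'
from h import *
p=cam('top')
for d in spotter.regions_of('drift_grip',p)[:5]:
    r=d['region']; v,u=np.nonzero(r); print(round(d['conf'],2),r.sum(),u.mean(),v.mean(),u.min(),u.max(),v.min(),v.max())
for d in spotter.regions_of('holder_mouth',p)[:1]:
    v,u=np.nonzero(d['region']); print('hold',u.mean(),v.mean(),ray(p,u.mean(),v.mean(),84))
hsv=cv2.cvtColor(p['image'],cv2.COLOR_RGB2HSV)
m=((hsv[...,1]>190)&(hsv[...,2]>120)&(hsv[...,0]<14))[195:220,325:355]
v,u=np.nonzero(m); print(len(u),u.mean()+325,v.mean()+195)
print(ray(p,u.mean()+325,v.mean()+195,125))
o=telemetry.get_obs(); print(toolshift([555-210,-117+535,0]))
w=viewer.snapshot('wrist'); print(np.array(w['mount']).round(3),w['fx'])
E
```

```text
0.78 251 335.2629482071713 247.86454183266932 326 344 240 256
0.69 328 382.8079268292683 212.1798780487805 371 395 203 221
0.54 169 331.70414201183434 162.75147928994082 326 339 154 172
0.45 166 375.0421686746988 186.710843373494 366 383 179 195
hold 334.6 208.5241379310345 [ 562.10931748 -118.40729513   84.        ]
96 340.59375 202.77083333333334
[ 570.05173723 -127.68717854  125.        ]
[ 4.74059781e-01 -2.62709580e-01  6.49532007e-06]
[[-0.    -0.955 -0.297 74.809]
 [ 1.    -0.    -0.    -1.422]
 [ 0.    -0.297  0.955 31.427]
 [ 0.     0.     0.     1.   ]] 308.81198616295217
```

```bash
python3 -m inch '[[[0.04,-0.02,0,0,0,0,1],[0.09,-0.05,0,0,0,0,1],[0.14,-0.08,0,0,0,0,1],[0.18,-0.10,0,0,0,0,1],[0.23,-0.13,0,0,0,0,1],[0.28,-0.155,0,0,0,0,1],[0.32,-0.18,0,0,0,0,1],[0.36,-0.20,0,0,0,0,1],[0.40,-0.222,0,0,0,0,1],[0.43,-0.24,0,0,0,0,1]]]'
python3 -m inch '[[[0.02,-0.01,0,0,0,0,1],[0.04,-0.022,0,0,0,0,1],[0.04,-0.022,0,0,0,0,1],[0.04,-0.022,0,0,0,0,1],[0.04,-0.022,0,0,0,0,1]]]'
python3 - <<'E'
from h import *
p=cam('wrist'); save(p,'w1.png'); print(p['t'])
for th in ['drift_grip','holder_mouth']:
    for d in spotter.spot_in(th,p)[:4]:
        w=W(p,d['location']); print(th,round(d['conf'],2),w.round(1),pix(p,w).round())
o=telemetry.get_obs();print(o['tool_pos'],o['tool_rot'],o['q'])
E
```

```text
time_s: 2.2
tool_pos: [523.9, -152.4, 405.0]
tool_rot: [3.086, 0.586, 0.001]
force: [1.2, 0.2, 0.5]
gripper_width: 0.999
time_s: 2.7
tool_pos: [551.5, -119.9, 404.7]
tool_rot: [3.087, 0.584, -0.001]
force: [-0.4, 0.8, -0.3]
gripper_width: 1.001
[620.6368341  -91.30385045 373.23169753]
drift_grip 0.9 [ 570.3 -125.3  154. ] [296. 201.]
drift_grip 0.86 [ 610.1 -207.   127.4] [406. 184.]
drift_grip 0.78 [ 476.3 -109.1  175.7] [230. 314.]
drift_grip 0.76 [ 555.1 -217.3  150.4] [396. 258.]
holder_mouth 0.72 [ 577.7 -116.7   90.5] [287. 173.]
[ 551.51477732 -120.05514492  404.76040837] [ 3.08690487e+00  5.83058070e-01 -7.99532049e-05] [-4.28368498e-01  1.31197035e-01  1.62710072e+00 -1.18014991e-04
  1.38327531e+00  7.69086156e-01]
```

View pics/w1.png

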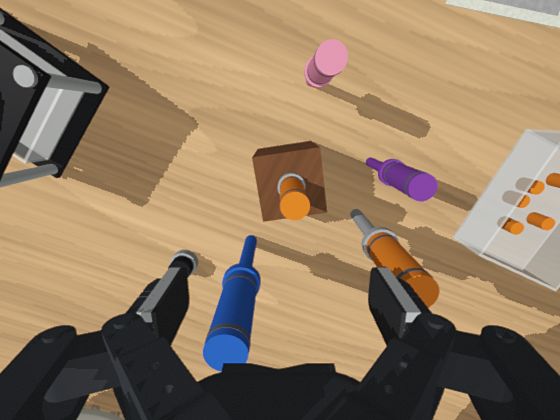

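```bash
cat >> h.py <<'E'
def orange(p,box):
    a,b,c,d=box; hsv=cv2.cvtColor(p['image'],cv2.COLOR_RGB2HSV)[b:d,a:c]
    m=((hsv[...,1]>150)&(hsv[...,2]>90)&(hsv[...,0]>3)&(hsv[...,0]<14)).astype(np.uint8)
    return m
def fit_cyl(p,box,x0,z0=90,z1=154,r=11):
    """fit upright cylinder silhouette x,y to orange mask"""
    from scipy.optimize import minimize
    a,b,c,d=box; m=orange(p,box)
    n,l,st,ce=cv2.connectedComponentsWithStats(m); k=1+st[1:,4].argmax(); m=(l==k).astype(np.uint8)
    t=np.linspace(0,2*np.pi,40); S=4
    def cost(xy):
        pts=np.array([pix(p,[xy[0]+r*np.cos(q),xy[1]+r*np.sin(q),z]) for z in (z0,z1) for q in t])-[a,b]
        h=cv2.convexHull((pts*16).astype(np.int32).reshape(-1,1,2))
        q=np.zeros_like(m); cv2.fillConvexPoly(q,h,1,shift=4); return float((q!=m).sum())
    g=minimize(cost,x0,method='Nelder-Mead',options=dict(initial_simplex=np.array(x0)+np.array([[-3,-3],[4,0],[0,4]])))
    return g.x,g.fun,m.sum()
E
python3 - <<'E'
from h import *
p=cam('wrist'); print(ray(p,295,206,154), ray(p,291,186,88))
print(fit_cyl(p,(270,160,325,230),[562,-120]))
t=cam('top'); print(fit_cyl(t,(325,190,355,225),[562,-120]))
s=cam('scene'); x=fit_cyl(s,(218,170,245,210),[562,-120]); print(x)
print(pix(t,[562,-120,120]),pix(s,[562,-120,120]))
E
```

```text
[ 566.45562602 -125.90865821  154.        ] [ 566.91689364 -125.33269948   88.        ]
(array([595., -74.]), np.float64(66.0), np.uint64(66))
(array([ 561.93359375, -115.89453125]), np.float64(135.0), np.uint64(1))
(array([ 565.03005981, -129.25619507]), np.float64(166.0), np.uint64(115))
[337.00867284 206.52160925] [233.64062597 189.51611089]
```

```bash
python3 - <<'E'
from h import *
p=cam('wrist');print(toolshift([566.5-551.5,-125.6+120,0]))
hsv=cv2.cvtColor(p['image'],cv2.COLOR_RGB2HSV); print(hsv[200:214:6,285:306:5].tolist(), hsv[178:200:4,291].tolist())
E
```

```text
[1.19159192e-02 1.06944316e-02 1.23625528e-06]
[[[16, 208, 223], [16, 210, 223], [16, 210, 223], [16, 210, 223], [16, 213, 223]], [[16, 209, 223], [16, 211, 224], [16, 210, 223], [16, 210, 223], [16, 209, 223]], [[16, 211, 224], [16, 209, 223], [16, 209, 223], [16, 209, 223], [16, 212, 224]]] [[12, 174, 142], [14, 218, 159], [14, 211, 163], [166, 36, 93], [16, 212, 225], [16, 213, 223]]
```

```bash
sed -i 's/hsv\[...,0\]<14))/hsv[...,0]<20)\&(hsv[...,1]>180))/; s/hsv\[...,2\]>90/hsv[...,2]>130/' h.py
python3 -m inch '[[[0.006,0.005,0.02,0,0,0,0.7],[0.012,0.01,0.04,0,0,0,0.7],[0.012,0.01,0.05,0,0,0,0.7],[0.012,0.01,0.05,0,0,0,0.7],[0.012,0.01,0.05,0,0,0,0.7]]]' 60
python3 - <<'E'
from h import *
p=cam('wrist'); save(p,'w2.png'); o=telemetry.get_obs();print(o['tool_pos'],o['gripper_width'])
u,v=pix(p,[566.5,-125.6,125]); b=(int(u)-50,int(v)-60,int(u)+50,int(v)+60);print(b)
print('wrist',fit_cyl(p,b,[566,-125]), toolshift([1,0,0]))
t=cam('top'); print(fit_cyl(t,(325,190,355,225),[564,-122]))
s=cam('scene'); print(fit_cyl(s,(218,165,248,215),[564,-122]))
E
```

```text
time_s: 3.55
tool_pos: [566.7, -124.1, 355.3]
tool_rot: [3.086, 0.585, 0.001]
force: [-0.6, -0.1, 0.7]
gripper_width: 0.703
[ 566.85882472 -124.1640427   355.82546223] 0.697753857206228
(232, 171, 332, 291)
wrist (array([ 566.67705345, -125.08485603]), np.float64(908.0), np.uint64(998)) [9.30576578e-04 3.66094563e-04 1.41532254e-06]Traceback (most recent call last):
  File "<stdin>", line 5, in <module>
  File "h.py", line 34, in fit_cyl
    n,l,st,ce=cv2.connectedComponentsWithStats(m); k=1+st[1:,4].argmax(); m=(l==k).astype(np.uint8)
                                                       ~~~~~~~~~~~~~~~^^
ValueError: attempt to get argmax of an empty sequence
```

View pics/w2.png

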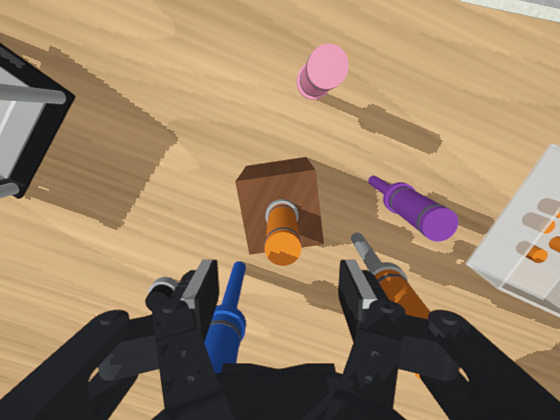

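```bash
python3 - <<'E'
from h import *
p=cam('wrist'); o=telemetry.get_obs()
g=ray(p,283,249,154); c=ray(p,282,210,92); print(g,c, 37/p['fx'])
hsv=cv2.cvtColor(p['image'],cv2.COLOR_RGB2HSV)
m=((abs(hsv[...,0].astype(int)-16)<=2)&(hsv[...,1]>195)&(hsv[...,2]>215)).astype(np.uint8)
n,l,st,ce=cv2.connectedComponentsWithStats(m)
for i in range(1,n):
    if st[i,4]>200: print(st[i],ce[i],ray(p,*ce[i],154))
for h in (120,):
  print(toolshift([566.7,-125.3,0]-np.array([*o['tool_pos'][:2],0])))
E
```

```text
[ 566.83199064 -126.04225783  154.        ] [ 572.36386202 -124.06113683   92.        ] 0.1198140022339549
[264 233  36  24 630] [282.27460317 244.17460317] [ 569.58403134 -124.480344    154.        ]
[-6.35856139e-04  9.45087614e-04  5.51634253e-07]
```

```bash
python3 -m inch '[[[0,0.001,0.03,0,0,0,0.7],[0,0.001,0.055,0,0,0,0.7],[0,0.001,0.07,0,0,0,0.7],[0,0.001,0.078,0,0,0,0.7],[0,0.001,0.078,0,0,0,0.6],[0,0.001,0.078,0,0,0,0.2],[0,0.001,0.078,0,0,0,0.1],[0,0.001,0.078,0,0,0,0.1],[0,0.001,0.078,0,0,0,0.1],[0,0.001,0.078,0,0,0,0.1]]]' 70
python3 -m inch '[[[0,0,0,0,0,0,0.1],[0,0,0,0,0,0,0.1],[0,0,0,0,0,0,0.1]]]'
```

```text
time_s: 4.7
tool_pos: [567.7, -125.4, 278.3]
tool_rot: [3.085, 0.585, 0.004]
force: [-0.3, -0.5, 5.2]
gripper_width: 0.241
time_s: 5.0
tool_pos: [567.8, -125.4, 278.3]
tool_rot: [3.085, 0.585, 0.004]
force: [-0.1, 0.6, 6.3]
gripper_width: 0.238
```

```bash
python3 -m inch '[[[0,0,-0.01,0,0,0,0.1],[0,0,-0.02,0,0,0,0.1],[0,0,-0.03,0,0,0,0.1]]]'
python3 -m inch '[[[0,0,-0.03,0,0,0,0.1],[0,0,-0.06,0,0,0,0.1],[0,0,-0.09,0,0,0,0.1],[0,0,-0.12,0,0,0,0.1],[0,0,-0.12,0,0,0,0.1],[0,0,-0.12,0,0,0,0.1]]]'
python3 - <<'E'
from h import *
o=telemetry.get_obs(); print(o['tool_pos'],o['tool_rot'],o['force'],o['moment'])
for n in ('wrist','top','scene'):
    p=cam(n); save(p,n+'3.png')
    for th in ['drift_grip','drift_tip','holder_mouth','stand_axis']:
        for d in spotter.spot_in(th,p)[:6]:
            w=W(p,d['location']); print(n,th,round(d['conf'],2),w.round(1),pix(p,w).round())
im=cv2.imread('pics/top3.png'); im=im[150:290,150:420]
cv2.imwrite('pics/t3.png',np.vstack([cv2.resize(im,(600,311)),cv2.resize(cv2.imread('pics/scene3.png')[100:300,170:440],(600,444))])[:,:])
E
```

```text
time_s: 5.3
tool_pos: [567.0, -125.0, 307.4]
tool_rot: [-3.086, -0.585, 0.001]
force: [-0.6, 0.4, -1.4]
gripper_width: 0.238
time_s: 5.9
tool_pos: [567.1, -125.0, 427.2]
tool_rot: [3.086, 0.585, 0.002]
force: [0.1, 0.6, -1.5]
gripper_width: 0.241
[ 567.06290867 -124.9935611   427.21661516] [3.08592216e+00 5.85211543e-01 1.51392279e-03] [ 0.1128186   0.56060784 -1.48841374] [-0.01337958  0.04953857 -0.05888454]
wrist drift_grip 0.91 [ 611.1 -205.   127.6] [381. 191.]
wrist drift_grip 0.84 [ 551.7 -218.9  165.7] [378. 273.]
wrist drift_grip 0.8 [ 472.2 -108.5   69.4] [236. 259.]
wrist drift_grip 0.71 [ 567.8 -123.5  293.4] [279. 316.]
wrist drift_grip 0.65 [ 669.7 -111.5  143.5] [313.  82.]
wrist drift_grip 0.21 [412.6 -46.1  26. ] [181. 267.]
wrist drift_tip 0.74 [ 471.7 -111.1   39.3] [241. 249.]
wrist drift_tip 0.72 [ 569.1 -126.7  187.4] [283. 225.]
wrist drift_tip 0.64 [ 547.8 -225.1   39.6] [349. 227.]
wrist drift_tip 0.51 [ 618.4 -208.1   22.3] [359. 167.]
wrist holder_mouth 0.72 [ 570.8 -120.2   90.1] [276. 189.]
wrist stand_axis 0.84 [555.8 126.2  40.9] [ 61. 111.]
top drift_g
[... 182 characters left out ...]
 -122.4   83.7] [336. 214.]
top stand_axis 0.87 [526.8 181.6 103.2] [207. 222.]
scene drift_grip 0.93 [ 571.4 -120.9  251.9] [226. 142.]
scene drift_grip 0.82 [ 479.3 -110.4  144. ] [255. 165.]
scene drift_grip 0.78 [ 621.2 -212.6   99.8] [188. 199.]
scene drift_grip 0.77 [ 556.1 -219.8  137.8] [200. 171.]
scene drift_grip 0.55 [ 678.2 -103.1  106.9] [211. 224.]
scene drift_tip 0.72 [ 472.3 -110.9   51.7] [258. 194.]
scene drift_tip 0.53 [ 553.9 -221.4   55.1] [204. 198.]
scene drift_tip 0.5 [ 676.1 -110.9   38.2] [212. 246.]
scene drift_tip 0.41 [ 568.2 -122.4  196.7] [228. 163.]
scene holder_mouth 0.75 [ 593.5 -117.1   64.8] [229. 216.]
scene stand_axis 0.55 [573.3 190.1  68.3] [355. 251.]
```

```bash
python3 - <<'E'
from h import *
p=viewer.snapshot('top'); p['R']=att(p['attitude']);p['t']=np.array(p['xyz'])
hsv=cv2.cvtColor(p['image'],cv2.COLOR_RGB2HSV)[180:260,160:255]
m=((hsv[...,0]>18)&(hsv[...,0]<35)&(hsv[...,1]>120)&(hsv[...,2]>110))
v,u=np.nonzero(m); print(len(u),u.mean()+160,v.mean()+180, ray(p,u.mean()+160,v.mean()+180,107))
m=((hsv[...,1]<60)&(hsv[...,2]>130)).astype(np.uint8); n,l,st,ce=cv2.connectedComponentsWithStats(m); k=1+st[1:,4].argmax(); print(st[k],ce[k])
h=cv2.convexHull(np.argwhere(l==k)[:,::-1].astype(np.int32).reshape(-1,1,2)); e=cv2.fitEllipse(h); print(e, ray(p,e[0][0]+160,e[0][1]+180,113))
print(toolshift([-74,290,0]))
E
```

```text
27 213.07407407407408 216.4074074074074 [538.4050355  166.34213723 107.        ]
[ 36  20  33  33 796] [52.04020101 36.06030151]
((52.113643646240234, 36.051856994628906), (32.90959930419922, 33.30833435058594), 42.53293991088867) [538.52177157 167.78379872 113.        ]
[ 3.72983791e-02 -2.96959308e-01 -1.42440602e-05]
```

View pics/t3.png

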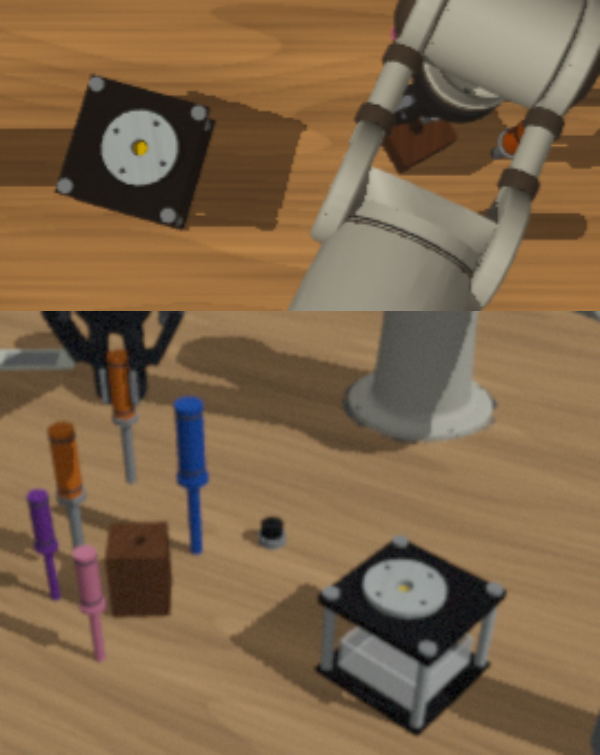

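```bash
python3 -m inch '[[[0.005,-0.04,0,0,0,0,0.1],[0.01,-0.08,0,0,0,0,0.1],[0.015,-0.12,0,0,0,0,0.1],[0.02,-0.16,0,0,0,0,0.1],[0.03,-0.2,0,0,0,0,0.1],[0.035,-0.24,0,0,0,0,0.1],[0.038,-0.265,0,0,0,0,0.1],[0.04,-0.282,0,0,0,0,0.1],[0.04,-0.282,0,0,0,0,0.1],[0.04,-0.282,0,0,0,0,0.1]]]'
python3 -m inch '[[[0,0,0,0,0,0,0.1],[0,0,0,0,0,0,0.1]]]'
python3 - <<'E'
from h import *
p=cam('wrist'); save(p,'w4.png',None,1.4); o=telemetry.get_obs(); print(o['tool_pos'],o['tool_rot'],o['q'].round(2))
hsv=cv2.cvtColor(p['image'],cv2.COLOR_RGB2HSV)
u0,v0=pix(p,[538.5,167,113]).astype(int); print(u0,v0)
b=[max(0,v0-90),v0+90,max(0,u0-90),u0+90]; hs=hsv[b[0]:b[1],b[2]:b[3]]
m=((hs[...,0]>18)&(hs[...,0]<35)&(hs[...,1]>120)&(hs[...,2]>110)); v,u=np.nonzero(m); print(len(u),u.mean()+b[2],v.mean()+b[0],ray(p,u.mean()+b[2],v.mean()+b[0],107))
m=((hs[...,1]<60)&(hs[...,2]>130)).astype(np.uint8); n,l,st,ce=cv2.connectedComponentsWithStats(m); k=1+st[1:,4].argmax(); print(st[k],ce[k])
h=cv2.convexHull(np.argwhere(l==k)[:,::-1].astype(np.int32).reshape(-1,1,2)); e=cv2.fitEllipse(h); print(e, ray(p,e[0][0]+b[2],e[0][1]+b[0],113))
print('tip',pix(p,W({'R':R.from_rotvec(o['tool_rot']).as_matrix(),'t':o['tool_pos']},[0,0,267])))
E
```

```text
time_s: 7.7
tool_pos: [501.2, 151.9, 426.8]
tool_rot: [3.086, 0.586, 0.0]
force: [-0.4, 0.3, -0.9]
gripper_width: 0.24
time_s: 7.9
tool_pos: [501.4, 151.2, 426.7]
tool_rot: [3.087, 0.583, 0.0]
force: [0.5, -0.3, -1.6]
gripper_width: 0.241
[501.39949928 151.21896937 426.68991738] [ 3.08690976e+00  5.83181155e-01 -7.37199671e-06] [ 0.06  0.01  1.71 -0.    1.42  1.26]
278 156
209 277.4066985645933 155.4688995215311 [538.39353085 168.02617777 107.        ]
[  46   45   88   88 5765] [89.28534258 88.3687771 ]
((89.30851745605469, 88.40450286865234), (87.53086853027344, 88.27848052978516), 173.98777770996094) [539.91848745 168.69971509 113.        ]
tip [280.01538942 214.56404272]
```

View pics/w4.png

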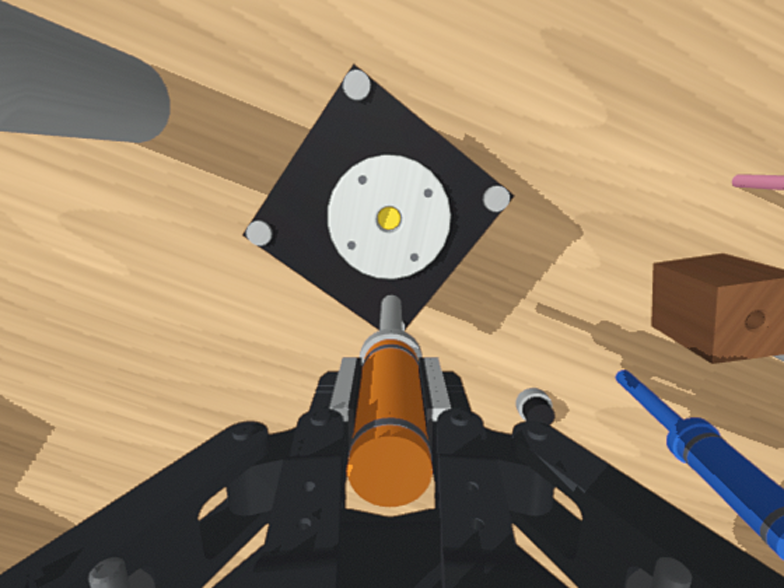

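```bash
python3 - <<'E'
from h import *
p=cam('wrist'); o=telemetry.get_obs()
g=cv2.cvtColor(p['image'],cv2.COLOR_RGB2HSV)[140:173,261:295]
m=((g[...,1]>60)|(g[...,2]<130)).astype(np.uint8); n,l,st,ce=cv2.connectedComponentsWithStats(m); k=1+st[1:,4].argmax()
h=cv2.convexHull(np.argwhere(l==k)[:,::-1].astype(np.int32).reshape(-1,1,2)); e=cv2.fitEllipse(h); print(st[k],e); c=np.array(e[0])+[261,140]; b=ray(p,*c,113); print(c,b)
# tip: grey shank end
t=cv2.cvtColor(p['image'],cv2.COLOR_RGB2HSV)[200:232,262:298]
m=((t[...,1]<70)&(t[...,2]>70)).astype(np.uint8)
for r in range(0,32,2): 
    c=np.nonzero(m[r])[0]; print(200+r, (c.min()+262,c.max()+262) if len(c) else None)
T=np.array(o['tool_pos'])[:2]; print('shift',toolshift([*(b[:2]-T),0]), p['R'][:,2], p['t'])
E
```

```text
[  8   7  17  18 238] ((16.156551361083984, 15.754166603088379), (16.760086059570312, 17.78394317626953), 45.221439361572266)
[277.15655136 155.7541666 ] [538.70787654 168.48317405 113.        ]
200 None
202 None
204 None
206 None
208 None
210 None
212 (np.int64(274), np.int64(283))
214 (np.int64(273), np.int64(285))
216 (np.int64(272), np.int64(285))
218 (np.int64(272), np.int64(286))
220 (np.int64(272), np.int64(286))
222 (np.int64(272), np.int64(286))
224 (np.int64(271), np.int64(286))
226 (np.int64(271), np.int64(286))
228 (np.int64(271), np.int64(286))
230 (np.int64(271), np.int64(288))
shift [ 4.10451768e-02 -2.31232982e-03 -1.40398163e-06] [-0.27614744 -0.10803351 -0.95502427] [570.53261323 179.83051627 395.26144661]
```

```bash
python3 -m inch '[[[0.03,-0.001,0,0,0,0,0.1],[0.042,-0.0015,0.02,0,0,0,0.1],[0.042,-0.0015,0.035,0,0,0,0.1],[0.042,-0.0015,0.04,0,0,0,0.1],[0.042,-0.0015,0.04,0,0,0,0.1],[0.042,-0.0015,0.04,0,0,0,0.1]]]' 80
python3 - <<'E'
from h import *
o=telemetry.get_obs(); print(o['tool_pos'],o['force'])
p=cam('wrist'); s=cam('scene'); a=p['image'][110:260,200:360,::-1]; b=s['image'][170:270,290:400,::-1]
cv2.imwrite('pics/c5.png',np.vstack([cv2.resize(a,(480,300*3//2),interpolation=2)[:300],cv2.resize(b,(480,300),interpolation=2)]))
a=cv2.resize(a,(400,375));b=cv2.resize(b,(400,375));cv2.imwrite('pics/c5.png',np.hstack([a,b]))
E
```

```text
time_s: 8.6
tool_pos: [539.4, 168.6, 387.3]
tool_rot: [3.087, 0.585, 0.001]
force: [-1.1, 0.3, -1.4]
gripper_width: 0.239
[539.43518663 168.57494033 387.31474788] [-1.14656838  0.33608188 -1.37853174]
```

View pics/c5.png

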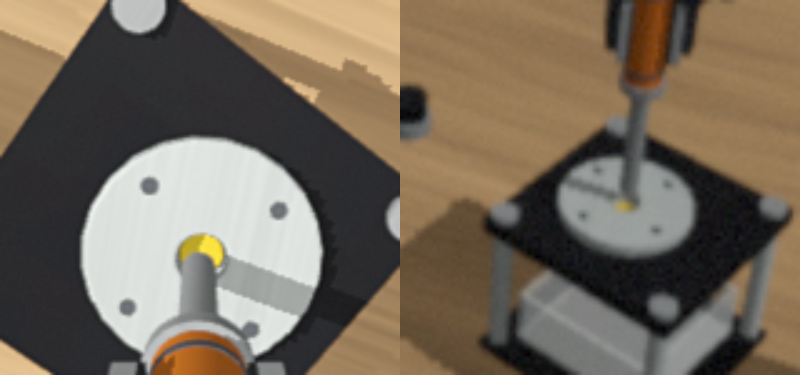

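```bash
python3 -m inch '[[[0,0,0.002,0,0,0,0.1],[0,0,0.004,0,0,0,0.1],[0,0,0.006,0,0,0,0.1],[0,0,0.008,0,0,0,0.1],[0,0,0.009,0,0,0,0.1],[0,0,0.009,0,0,0,0.1]]]'
python3 -m inch '[[[0,0,0.001,0,0,0,0.1],[0,0,0.002,0,0,0,0.1],[0,0,0.002,0,0,0,0.1]]]'
```

```text
time_s: 9.3
tool_pos: [539.6, 168.8, 377.4]
tool_rot: [-3.087, -0.585, 0.001]
force: [0.5, -0.3, -0.2]
gripper_width: 0.242
time_s: 9.6
tool_pos: [539.6, 168.8, 375.6]
tool_rot: [3.087, 0.585, -0.0]
force: [0.5, -0.8, -0.8]
gripper_width: 0.237
```

```bash
python3 -m inch '[[[0,0,0.001,0,0,0,0.1],[0,0,0.002,0,0,0,0.1],[0,0,0.003,0,0,0,0.1],[0,0,0.003,0,0,0,0.1]]]'
python3 -m inch '[[[0,0,0.001,0,0,0,0.1],[0,0,0.002,0,0,0,0.1],[0,0,0.003,0,0,0,0.1],[0,0,0.003,0,0,0,0.1]]]'
python3 -m inch '[[[0,0,0.001,0,0,0,0.1],[0,0,0.002,0,0,0,0.1],[0,0,0.003,0,0,0,0.1],[0,0,0.003,0,0,0,0.1]]]'
```

```text
time_s: 10.0
tool_pos: [539.8, 168.8, 373.2]
tool_rot: [-3.087, -0.585, -0.001]
force: [0.4, 0.0, 1.1]
gripper_width: 0.237
time_s: 10.4
tool_pos: [539.9, 168.9, 370.6]
tool_rot: [3.087, 0.585, 0.002]
force: [-1.5, -0.0, 6.9]
gripper_width: 0.24
time_s: 10.8
tool_pos: [540.0, 168.8, 368.0]
tool_rot: [3.086, 0.585, 0.003]
force: [-1.2, 0.3, 7.5]
gripper_width: 0.238
```

```bash
python3 -m inch '[[[0,0,0.001,0,0,0,0.1],[0,0,0.002,0,0,0,0.1],[0,0,0.003,0,0,0,0.1],[0,0,0.003,0,0,0,0.1]]]'
python3 -m inch '[[[0,0,0.001,0,0,0,0.1],[0,0,0.002,0,0,0,0.1],[0,0,0.003,0,0,0,0.1],[0,0,0.003,0,0,0,0.1]]]'
```

```text
time_s: 11.2
tool_pos: [540.0, 168.8, 365.0]
tool_rot: [3.086, 0.585, 0.003]
force: [-1.3, 0.1, 7.8]
gripper_width: 0.241
time_s: 11.6
tool_pos: [540.0, 168.8, 362.0]
tool_rot: [3.086, 0.585, 0.003]
force: [-1.9, -0.3, 7.4]
gripper_width: 0.238
```

```bash
python3 -m inch '[[[0,0,0.001,0,0,0,0.1],[0,0,0.002,0,0,0,0.1],[0,0,0.003,0,0,0,0.1],[0,0,0.004,0,0,0,0.1],[0,0,0.005,0,0,0,0.1],[0,0,0.006,0,0,0,0.1],[0,0,0.006,0,0,0,0.1]]]'
python3 -m inch '[[[0,0,0.001,0,0,0,0.1],[0,0,0.002,0,0,0,0.1],[0,0,0.003,0,0,0,0.1],[0,0,0.004,0,0,0,0.1],[0,0,0.005,0,0,0,0.1],[0,0,0.006,0,0,0,0.1],[0,0,0.006,0,0,0,0.1]]]'
python3 -m inch '[[[0,0,0.001,0,0,0,0.1],[0,0,0.002,0,0,0,0.1],[0,0,0.003,0,0,0,0.1],[0,0,0.004,0,0,0,0.1],[0,0,0.005,0,0,0,0.1],[0,0,0.006,0,0,0,0.1],[0,0,0.006,0,0,0,0.1]]]'
```

```text
time_s: 12.3
tool_pos: [539.9, 168.9, 355.7]
tool_rot: [3.087, 0.585, 0.002]
force: [-2.0, 0.8, 6.3]
gripper_width: 0.235
time_s: 13.0
tool_pos: [539.6, 168.8, 348.3]
tool_rot: [-3.087, -0.585, 0.001]
force: [0.5, -0.3, -0.8]
gripper_width: 0.239
time_s: 13.7
tool_pos: [539.6, 168.8, 342.5]
tool_rot: [-3.087, -0.585, 0.001]
force: [-0.1, -0.6, -1.0]
gripper_width: 0.238
```

```bash
python3 -m inch '[[[0,0,0.002,0,0,0,0.1],[0,0,0.004,0,0,0,0.1],[0,0,0.006,0,0,0,0.1],[0,0,0.008,0,0,0,0.1],[0,0,0.010,0,0,0,0.1],[0,0,0.012,0,0,0,0.1],[0,0,0.012,0,0,0,0.1]]]'
python3 - <<'E'
from h import *
s=cam('scene'); save(s,'s6.png',(290,160,410,310),4)
for d in spotter.spot_in('drift_tip',s)[:5]: print(d['conf'],W(s,d['location']))
E
```

```text
time_s: 14.4
tool_pos: [539.5, 168.8, 330.3]
tool_rot: [-3.087, -0.585, 0.001]
force: [-0.3, -0.1, -1.8]
gripper_width: 0.236
0.65 [ 471.86155945 -111.48240337   51.40261698]
0.54 [ 550.46278426 -221.15757554   57.60455751]
0.48 [ 676.52125813 -111.29494635   40.75214309]
0.44 [ 618.90312564 -207.50338451   35.77446957]
0.41 [540.51799736 169.27833613 121.13439375]
```

View pics/s6.png

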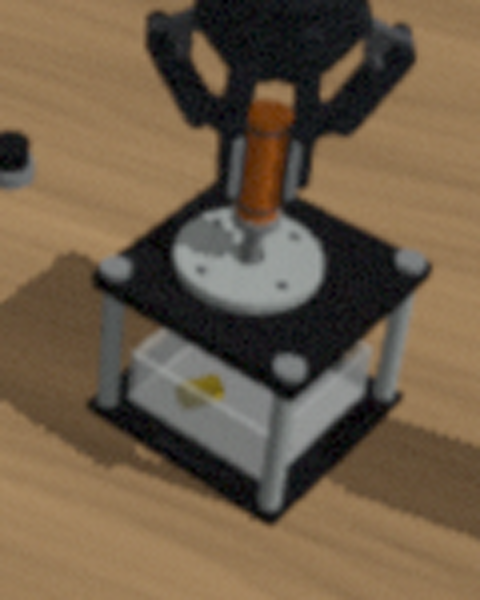

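The shank is about 12 mm through the sleeve, and the yellow plug lies in the clear box (around pixel 200,390 in the crop). Next I'll withdraw and return the drift.

```bash
python3 -m inch '[[[0,0,-0.01,0,0,0,0.1],[0,0,-0.03,0,0,0,0.1],[0,0,-0.05,0,0,0,0.1],[0,0,-0.07,0,0,0,0.1],[0,0,-0.09,0,0,0,0.1],[0,0,-0.1,0,0,0,0.1],[0,0,-0.1,0,0,0,0.1],[0,0,-0.1,0,0,0,0.1]]]'
python3 - <<'E'
from h import *
o=telemetry.get_obs(); print(o['tool_pos'],toolshift(np.array([567.1,-125.1,430])-o['tool_pos']))
E
```

```text
time_s: 15.3
tool_pos: [539.5, 168.8, 430.2]
tool_rot: [-3.087, -0.585, 0.001]
force: [-0.7, -0.6, -1.8]
gripper_width: 0.242
[539.50376101 168.76968901 430.17498783] [-8.19015243e-02  2.83572017e-01  1.68961257e-04]
```

```bash
python3 -m inch '[[[-0.01,0.04,0,0,0,0,0.1],[-0.02,0.08,0,0,0,0,0.1],[-0.035,0.12,0,0,0,0,0.1],[-0.047,0.16,0,0,0,0,0.1],[-0.058,0.2,0,0,0,0,0.1],[-0.07,0.24,0,0,0,0,0.1],[-0.077,0.265,0,0,0,0,0.1],[-0.0819,0.2836,0,0,0,0,0.1],[-0.0819,0.2836,0,0,0,0,0.1],[-0.0819,0.2836,0,0,0,0,0.1]]]'
python3 -m inch '[[[0,0,0.03,0,0,0,0.1],[0,0,0.05,0,0,0,0.1],[0,0,0.06,0,0,0,0.1],[0,0,0.06,0,0,0,0.1],[0,0,0.06,0,0,0,0.1]]]'
python3 - <<'E'
from h import *
o=telemetry.get_obs(); print(o['tool_pos'],o['tool_rot'],o['force'])
p=cam('wrist'); s=cam('scene'); a=p['image'][130:280,200:360,::-1]; b=s['image'][120:240,170:298,::-1]
a=cv2.resize(a,(400,375));b=cv2.resize(b,(400,375));cv2.imwrite('pics/c7.png',np.hstack([a,b]))
E
```

```text
time_s: 16.3
tool_pos: [567.2, -124.7, 429.8]
tool_rot: [-3.085, -0.585, 0.002]
force: [0.6, 0.3, -1.5]
gripper_width: 0.242
time_s: 16.8
tool_pos: [567.6, -124.6, 371.6]
tool_rot: [3.086, 0.587, 0.002]
force: [0.4, 0.4, -0.6]
gripper_width: 0.238
[ 567.55358857 -124.56385099  371.58918084] [3.08582284e+00 5.86559430e-01 1.53722471e-03] [ 0.38907657  0.40621211 -0.6006089 ]
```

View pics/c7.png

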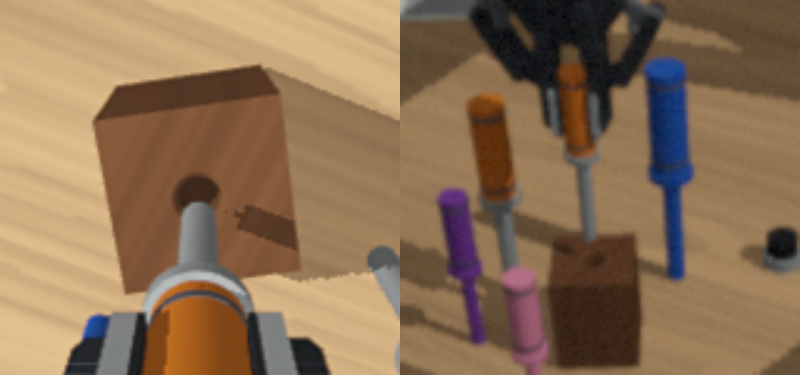

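```bash
python3 - <<'E'
from h import *
o=telemetry.get_obs()
p=cam('wrist'); s=cam('scene')
a=200+197/2.5,130+193/2.5; b=170+597/3.125,120+257/3.125
print('hole from wrist',ray(p,*a,83),'from scene',ray(s,*b,83))
print('tip wrist',ray(p,200+199/2.5,130+205/2.5,371.6-268),'tip scene',ray(s,170+588/3.125,120+238/3.125,371.6-268))
print(toolshift([1,0,0]),toolshift([0,1,0]))
a=p['image'][180:240,255:305,::-1]; b=s['image'][180:220,220:255,::-1]
cv2.imwrite('pics/c8.png',np.hstack([cv2.resize(a,(400,480)),cv2.resize(b,(400,480))]))
E
```

```text
hole from wrist [ 567.72759511 -124.45692775   83.        ] from scene [423.86048337 149.51607072  83.        ]
tip wrist [ 569.74515344 -124.2784926   103.6       ] tip scene [431.11900866 142.63507864 103.6       ]
[9.30534827e-04 3.66196895e-04 2.18393714e-06] [ 3.66199510e-04 -9.30535890e-04 -9.36101904e-07]
```

View pics/c8.png

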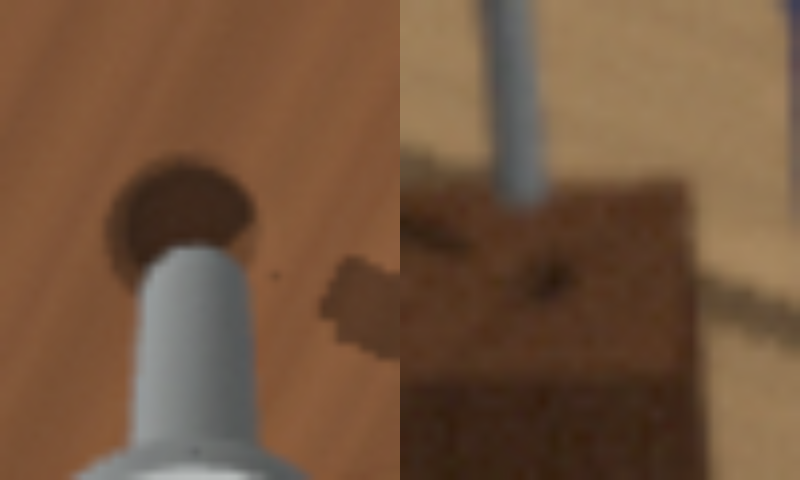

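```bash
python3 - <<'E'
from h import *
o=telemetry.get_obs(); T=o['tool_pos']; print(T)
p=cam('wrist'); s=cam('scene'); z=T[2]-268
hw=ray(p,277.8,208.4,84); hs=ray(s,232.9,202.9,83)
print('hole',hw,hs)
# tip: visible rim pixel in wrist is nearest (+x tool) chamfer edge; compare model edges
Rt=R.from_rotvec(o['tool_rot']).as_matrix()
for q in ([4,0,268],[-4,0,268],[0,5.5,266.5],[0,-5.5,266.5]): print('edge',q,pix(p,T+Rt@np.array(q)))
print('tip centre scene pred',pix(s,T+Rt@[0,0,268]),'seen ~230.7,196.8', 'hole pred from T',pix(s,[T[0],T[1],84]), pix(p,[T[0],T[1],84]))
print('hole-tip tool', Rt.T@(hw-T), 'scene ground', ray(s,230.7,196.8,z))
E
```

```text
[ 567.61265768 -125.14568315  372.09456485]
hole [ 566.53202793 -124.04078293   84.        ] [ 567.19630904 -122.27276798   83.        ]
edge [4, 0, 268] [280.13643913 209.42207707]
edge [-4, 0, 268] [280.12347924 218.91602455]
edge [0, 5.5, 266.5] [287.02562531 214.7550166 ]
edge [0, -5.5, 266.5] [273.25534207 214.76075274]
tip centre scene pred [230.83498463 195.71155348] seen ~230.7,196.8 hole pred from T [231.76754148 202.32921358] [279.44341621 207.73273555]
hole-tip tool [ -1.08766654  -1.90523022 288.09035725] scene ground [ 571.96088322 -123.28313699  104.09456485]
```

```bash
python3 -m inch '[[[0,-0.0012,0.005,0,0,0,0.1],[0,-0.0012,0.01,0,0,0,0.1],[0,-0.0012,0.014,0,0,0,0.1],[0,-0.0012,0.018,0,0,0,0.1],[0,-0.0012,0.021,0,0,0,0.1],[0,-0.0012,0.024,0,0,0,0.1],[0,-0.0012,0.024,0,0,0,0.1]]]'
python3 -m inch '[[[0,0,0.003,0,0,0,0.1],[0,0,0.006,0,0,0,0.1],[0,0,0.009,0,0,0,0.1],[0,0,0.009,0,0,0,0.1]]]'
```

```text
time_s: 17.8
tool_pos: [566.7, -124.0, 346.1]
tool_rot: [-3.086, -0.585, 0.001]
force: [-0.2, -0.1, -1.3]
gripper_width: 0.238
time_s: 18.2
tool_pos: [566.7, -124.0, 337.1]
tool_rot: [-3.086, -0.585, 0.001]
force: [1.3, 1.1, -1.1]
gripper_width: 0.238
```

```bash
python3 -m inch '[[[0,0,0.008,0,0,0,0.1],[0,0,0.016,0,0,0,0.1],[0,0,0.024,0,0,0,0.1],[0,0,0.032,0,0,0,0.1],[0,0,0.040,0,0,0,0.1],[0,0,0.048,0,0,0,0.1],[0,0,0.053,0,0,0,0.1],[0,0,0.054,0,0,0,0.1],[0,0,0.054,0,0,0,0.1]]]'
python3 -m inch '[[[0,0,0.001,0,0,0,0.1],[0,0,0.002,0,0,0,0.1],[0,0,0.003,0,0,0,0.1],[0,0,0.003,0,0,0,0.1]]]'
python3 -m inch '[[[0,0,0.001,0,0,0,0.1],[0,0,0.001,0,0,0,0.1]]]'
```

```text
time_s: 19.1
tool_pos: [566.8, -124.0, 283.6]
tool_rot: [-3.086, -0.585, 0.001]
force: [-1.0, -0.3, -0.9]
gripper_width: 0.235
time_s: 19.5
tool_pos: [566.8, -124.0, 280.6]
tool_rot: [-3.086, -0.585, 0.0]
force: [0.3, -0.5, -0.9]
gripper_width: 0.237
time_s: 19.7
tool_pos: [566.8, -124.0, 279.6]
tool_rot: [-3.087, -0.585, 0.0]
force: [-1.1, -0.1, -0.7]
gripper_width: 0.239
```

```bash
python3 -m inch '[[[0,0,0.0005,0,0,0,0.1],[0,0,0.001,0,0,0,0.1],[0,0,0.001,0,0,0,0.1]]]'
python3 -m inch '[[[0,0,0.0005,0,0,0,0.1],[0,0,0.0005,0,0,0,0.1]]]'
```

```text
time_s: 20.0
tool_pos: [566.8, -124.0, 278.6]
tool_rot: [-3.087, -0.585, 0.0]
force: [0.3, 0.1, -1.5]
gripper_width: 0.238
time_s: 20.2
tool_pos: [566.9, -124.0, 278.4]
tool_rot: [3.087, 0.585, 0.0]
force: [-1.1, 0.7, 0.1]
gripper_width: 0.236
```

```bash
python3 -m inch '[[[0,0,0.0005,0,0,0,0.1],[0,0,0.0005,0,0,0,0.1]]]'
python3 -m inch '[[[0,0,0,0,0,0,0.3],[0,0,0,0,0,0,0.4],[0,0,0,0,0,0,0.6],[0,0,0,0,0,0,0.7],[0,0,0,0,0,0,0.7],[0,0,0,0,0,0,0.7],[0,0,0,0,0,0,0.7]]]'
python3 -m inch '[[[0,0,-0.02,0,0,0,0.7],[0,0,-0.05,0,0,0,0.7],[0,0,-0.09,0,0,0,0.7],[0,0,-0.13,0,0,0,0.7],[0,0,-0.17,0,0,0,0.7],[0,0,-0.2,0,0,0,0.7],[0,0,-0.2,0,0,0,0.7],[0,0,-0.2,0,0,0,0.7]]]'
python3 - <<'E'
from h import *
o=telemetry.get_obs(); print(o['tool_pos'],o['force'],o['time_s'])
p=cam('wrist'); s=cam('scene'); b=s['image'][120:310,170:423,::-1];b=cv2.resize(b,(800,600))
cv2.imwrite('pics/c9.png',b); save(s,'s9.png')
d=cv2.absdiff(cv2.imread('pics/s9.png'),cv2.imread('pics/scene0.png')).max(2)
n,l,st,ce=cv2.connectedComponentsWithStats((cv2.blur(d,(3,3))>40).astype(np.uint8))
print([(st[i].tolist()) for i in range(1,n) if st[i,4]>8])
for th in ['drift_grip','flask_mid','cap_mid','parts_box_mid']:
    for e in spotter.spot_in(th,s)[:4]: w=W(s,e['location']); print(th,round(e['conf'],2),w.round(1),pix(s,w).round())
E
```

```text
time_s: 20.4
tool_pos: [566.9, -124.0, 278.4]
tool_rot: [3.086, 0.585, 0.0]
force: [-2.6, 1.4, 5.8]
gripper_width: 0.236
time_s: 21.1
tool_pos: [566.8, -124.0, 277.7]
tool_rot: [3.087, 0.585, 0.0]
force: [0.1, 0.0, -0.1]
gripper_width: 0.699
time_s: 21.9
tool_pos: [566.8, -124.0, 478.1]
tool_rot: [3.086, 0.585, 0.002]
force: [0.8, -0.2, -0.9]
gripper_width: 0.7
[ 566.83208662 -123.96797868  478.14797985] [ 0.83881784 -0.23828656 -0.86710598] 21.9
[[161, 0, 94, 140, 4936], [193, 0, 42, 27, 623], [202, 0, 8, 9, 56], [351, 0, 40, 133, 1883], [390, 0, 81, 90, 3212], [163, 8, 15, 2, 26], [334, 24, 14, 12, 96], [155, 43, 11, 7, 41], [163, 55, 6, 9, 38], [333, 60, 8, 9, 39], [89, 64, 18, 9, 49], [118, 65, 66, 69, 1229], [324, 71, 49, 39, 1176], [362, 70, 10, 12, 21], [395, 84, 62, 20, 518], [290, 113, 18, 7, 49], [256, 128, 15, 5, 28], [180, 134, 69, 31, 868], [52, 137, 119, 54, 2367], [292, 139, 62, 24, 653], [333, 145, 31, 11, 186], [262, 146, 27, 23, 499], [192, 152, 9, 5, 30], [335, 254, 11, 7, 55]]
drift_grip 0.84 [ 619.2 -214.   101. ] [188. 198.]
drift_grip 0.6 [ 558.4 -215.2  138.5] [201. 172.]
drift_grip 0.56 [ 677.2 -106.7  106.5] [210. 224.]
drift_grip 0.56 [ 476.4 -112.1  143.3] [255. 165.]
flask_mid 0.96 [566.4 400.3 119.9] [465. 265.]
cap_mid 0.59 [412.  -39.8  20.7] [293. 199.]
parts_box_mid 0.6 [ 641.1 -430.9   24.2] [121. 203.]
parts_box_mid 0.22 [413.9 -39.5  19.2] [292. 199.]
```

View pics/c9.png

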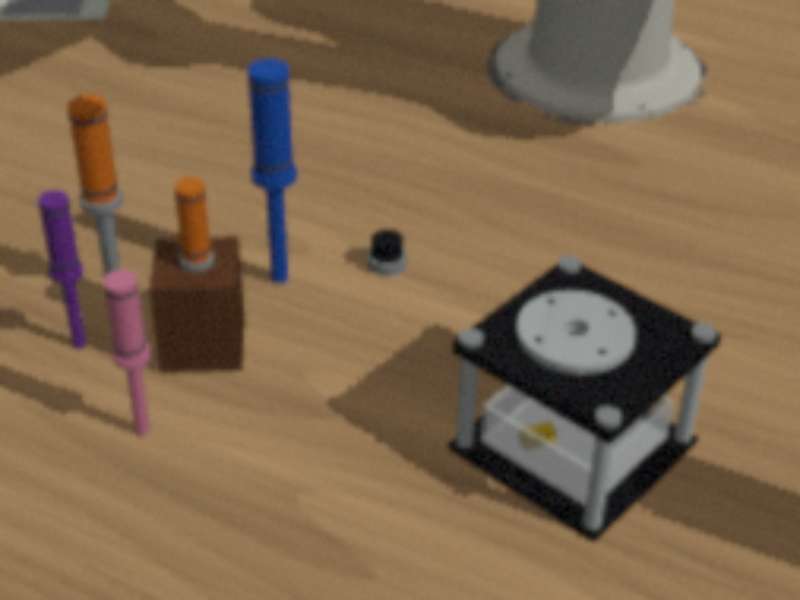

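The drift is back in its holder, upright and seated (crop 193,220), the bore is open (578,327), and the plug is in the box (540,433). The cap and the other tools haven't moved.

```bash
python3 -c "
from station import robot; print(robot.sign_off())"
```

```text
the job is handed in; nothing more can be done
None
```

The job is done and handed in at about 22 s. I took the small orange drift from its holder, drove the plug out of the sleeve, and put the drift back in the holder and let go.

- **Driving the plug:** I found the bore with the wrist camera, and the tip entered it without touching the flange. The plug moved at about 9 N, which means roughly 4 mm of spring squeeze, worked out from the force. The shank came about 12 mm through the bottom of the sleeve, estimated from the tool height. The plug then lay in the clear box in the picture.
- **Returning the drift:** The wrist and scene views showed the hole about 1 mm to one side, so I shifted by that much. The drift slid in freely and seated at the height where I first gripped it, with a light contact of about 7 N.
- **Last checks:** The final scene picture shows the drift upright and seated. I found no change around it compared with the first picture. The gripper is about 200 mm clear with no contact force, and the detector puts the flask, cap and parts box within about 4 mm of where they started.
- **Checks that failed or disagreed:**
  - My colour-based fit of the handle position did not work, so I used the circle of its top measured by hand.
  - In the final picture the detector listed the four look-alikes but not the drift. I confirmed it by eye and by comparing pictures.

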